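# Roll a table-leg blank into the vee cradle and clamp it

## Task

Roll the dark round leg blank along the jig's pale loading deck, without lifting it, so that it drops into the blue vee blocks; let go and let it settle there by itself, square to the vee and roughly midway along it. Only then swing the red-handled clamp arm over so that its pad rests on the blank, and leave it closed, disturbing nothing else on the bench.

Things in the scene. Friction and masses are not known exactly. Their poses are not given: they have to be found in the camera images.
- blank: loose dark-wood round blank (cylinder), 44 mm diameter, 200 mm long, 0.15 to 0.31 kg. Origin at its middle, on its axis; its x axis runs along its length. It starts lying on the jig's deck, lengthwise nearly parallel to the jig's x axis, its axis 66 mm above the bench.
- jig: fixed jig on a plywood base 240 (x) by 300 mm (y), 20 mm thick, y = -200 to +100 mm. Origin on the bench top under the bottom line of the vee. In its axes the vee runs along x at y = 0; deck on the -y side, clamp hinge on the +y side; roll the blank towards +y. Two steel hinge plates at y = 66 to 90 mm, 102 mm high, within 21 mm of x = 0.
- jig_deck (a point): middle of the level pale loading deck's top, 44 mm above the bench, axes as the jig's. The deck is 200 mm wide (x) and 166 mm long (y), from y = -190 to -24 mm in jig axes, where it meets the vee's near lip. A strip behind it (y = -200 to -190 mm) stands 12 mm above the deck.
- jig_seat (a point): where the middle of the blank's axis belongs when seated: at jig x = 0, y = 0, 51 mm above the bench. Axes as the jig's. Two blue 90-degree vee blocks, each 50 mm long, at x = -60 and +60 mm; bottom line 20 mm above the bench, near lip (y = -24 mm) flush with the deck, far lip (y = +36 mm) 56 mm above the bench. A blank pushed slowly past the near lip drops 15 mm and centres itself.
- jig_hinge (a point): clamp arm's hinge axis, parallel to the jig's x, at jig y = +78 mm, x = 0, 95 mm above the bench. Axes as the jig's.
- clamp (a joint): clamp hinge angle, rad: 0 = arm level, reaching to the jig's -y, rubber pad on top of the seated blank; pi/2 = upright; stop at 2.0, leaning back to +y. Starts open, 1.65 to 1.9. Arm 0.3 kg, stiff damped hinge (0.09 N m): stays put near upright; tipped about 30 degrees past upright towards the blank it sinks down by itself in about 2 s and presses the blank by its weight.
- clamp_grip (a point): middle of the red round handle at the arm's free end, 24 mm diameter, 62 mm long along the arm; this point is 128 mm from the hinge axis. The steel part of the arm is 22 mm wide (jig x) and 12 mm thick; its pad is 78 mm from the hinge.
- glue: bystander, leave alone: yellow glue bottle, 60 mm diameter, 170 mm high; origin under its middle, on the bench
- sander: bystander, leave alone: cork sanding block 110 x 65 x 28 mm; origin under its middle, on the bench
- finish: bystander, leave alone: amber jar, 70 mm diameter, 80 mm high; origin under its middle, on the bench
- driver: bystander, leave alone: screwdriver; origin under its middle, on the bench
- brush: bystander, leave alone: brush; origin under its middle, on the bench
There are look-alikes about, which are no part of the job. Of the things like the blank, leave any that is green or pink; of the rest the smaller one is meant.

How it is judged:
On the way:
1. the blank lies settled in the vee, untouched by the fingers, with the clamp still open (y of blank in the frame of jig_seat between -0.004 and 0.004 m and z of blank in the frame of jig_seat between -0.004 and 0.004 m and x of blank in the frame of jig_seat between -0.03 and 0.03 m and angle between the x axis of blank and the x axis of jig, either way round below 0.06 rad and linear speed of blank below 0.02 m/s and angular speed of blank below 0.3 rad/s and value of joint clamp above 1 rad and contact force between the fingers and blank below 0.1 N), for 0.4 s.
At the end, for the whole second after the job is handed in: The blank lies at rest in the vee: its axis within 4 mm of the seat sideways and in height, its middle within 30 mm of the seat lengthwise, within 0.06 rad of parallel; the clamp arm is closed on it (joint within 0.05 rad of 0) and at rest, its pad pressing on the blank with over 0.5 N (y of blank in the frame of jig_seat between -0.004 and 0.004 m and z of blank in the frame of jig_seat between -0.004 and 0.004 m and x of blank in the frame of jig_seat between -0.03 and 0.03 m and angle between the x axis of blank and the x axis of jig, either way round below 0.06 rad and linear speed of blank below 0.02 m/s and angular speed of blank below 0.3 rad/s and value of joint clamp between -0.05 and 0.05 rad and velocity of joint clamp between -0.1 and 0.1 rad/s and contact force between clamp and blank above 0.5 N); the robot touches nothing.
It fails at once if the blank is lifted more than 19 mm off the deck (height (world z) of blank above 0.085 m).
It fails at once if another thing on the bench is shifted more than 30 mm (distance of any of glue, sander, finish, driver, brush from where it was at the start of the episode above 0.03 m).
It also fails if it takes over 48 s, if anything falls off the work surface, if the arm or the gripper's body presses on something with over 40 N, if the wrist force passes 120 N, or if a joint passes its speed limit or range.

## Robot

A 6-joint arm with a two-finger parallel gripper is mounted at the origin on the work surface. World frame = base frame: x ahead of the robot, y to its left, z up, the work surface at z = 0. Lengths are in m, angles in rad, forces in N, time in s.
With the tool pointing down it reaches from about 0.25 to 0.775 m from the base axis. Payload 8.9 kg.
Tool frame: the origin (TCP) lies midway between the tips of the shut fingers; the grasp point (between the pads) lies 19 mm behind it; z points along the fingers, y is the line along which they close (so a half turn about z gives the same grasp; the last joint's range is limited). The gripper opens to 85 mm and grips with 20 to 120 N. Pads are 22 mm wide; open, the fingers measure 114 mm over their backs; the gripper's body (76 mm by 85 mm) begins 54 mm behind the grasp point. The pads swing forward as they close: fully open they stand 13 mm farther back than shut.
Start: joints at [1.153, 0.291, -0.153, 1.127, 0, 1.431], TCP at [0.144, 0.505, 0.231] pointing down, gripper open.
Joint ranges: [-2.52, 2.52], [-0.91, 1.74], [-1.3, 1.37], [-1.96, 2.02], [-1.52, 1.47], [-3.14, 3.14]. Speed limits (rad/s): [2.22, 2.22, 2.79, 3.14, 3.14, 3.14].

## Interface

Orientations are given as a unit quaternion [w, x, y, z].
In Python, from workcell import robot, viewer, ticket, finder gives the robot as it stands.
- The arm moves only by the tool drive_tool, never from a script. Its argument "steps" is one flat list of numbers, 4 for each row, row after row: the shift along the world's x, y, z in cm, then the turn about the world's z in degrees. A call has 1 to 10 rows; each row is the pose to reach, as a shift and turn from the pose commanded when the call began; what a row does not reach only later rows make up. A row lasts 1/8 s, in which the tool goes at most 62.5 mm and 10.7 degrees, less where a joint would pass 70% of its speed; a pose out of reach is approached as far as the arm can. A call with a gripper value outside its range is refused whole. "grip" is the finger opening in cm, from 0 to 8.54, set as the call begins (left out, the last holds). The fingers move at their own pace and stop on an object; "newtons" is the grip in N (left out, the last holds). Time passes only in rows, so rows that repeat a pose let the fingers close. It gives the time, the measured TCP pose, the force, the opening and the grip force at its end, in the units of the state.
- robot.sense(): the state, without advancing time (a new reading comes with each control period).
- viewer.read_camera(name): name is "scene" or "side" or "wrist"; returns the picture (420x560x3 uint8, blue, green, red); there is no depth.
- viewer.camera_model(name): a dict with "fx", "fy", "cx", "cy" (pixels), "T" (4x4, takes a point from camera to world coordinates); the wrist camera has in their place "hand_eye" (4x4, takes a point from camera to tool coordinates, whose origin is the TCP and whose axes are the flange's). Camera axes: x right, y down, z forward; pixel columns grow to the right and rows downward; lengths in m; the calibration is good to about 2 mm. A picture is of the moment at which its call begins: read the wrist's pose just before it. camera_model takes no time and is no camera call.
- ticket.finish_job(): hands the job in; it is judged then, once.
Trained networks look in the newest picture that a camera, given by its name, has taken for a name from the list of things; names that differ only in an ending like _2 or _b are one class to them, and where a whole thing is asked for, a point or a joint stands for the part that bears it (a point fixed in the world has none). Each returns a list of dicts, best first, with "score" (0 to 1); they miss things now and then, are a little off and sometimes report something else, mostly with a low value. They report only what shows in the picture. A call takes as long as a camera call. They do not tell look-alikes from the thing itself.
- finder.find_in(name, camera): "position" ([column, row] in pixels, amid what is visible of it).
- finder.tip_of(name, camera): "position" ([column, row] in pixels: a listed point, or the origin of a listed thing).
The state is a dict: "clock": time; "qpos": joint angles; "dq": joint speeds; "joint_torque": joint torques, N m; "eef_pos": TCP position; "ee_rot": TCP orientation; "wrist_force": force on the tool from outside, world axes, zero at the start; "ft_torque": the same for the moment, N m; "grip_width": finger opening in m; "grip_force": force on a finger pad.
Only numpy, scipy, OpenCV 4.12 (cv2) and the standard library are available. Lean on these libraries where they do the work, as an engineer would, in place of code of your own. Each camera call takes 0.05 s, during which the arm holds its last target. There are 200 camera calls.

## Working session

There is one attempt and no reset: what is moved stays moved. The work goes in short steps, Python scripts to look and compute and a tool call to move; the robot and the scene stay as the last step left them, time stands still between calls to the robot, and variables do not carry over. Pictures are saved under pics/ and viewed, at most 11 in all, crops included, and the job is handed in when it is done.

Besides the shell and the picture viewer there is one more tool, called after ">>>" as name(argument=value, ...) on one line, values as JSON. drive_tool: Moves the arm, as the interface text tells. Its arguments: {"type":"object","properties":{"steps":{"type":"array","items":{"type":"number"}},"grip":{"type":"number"},"newtons":{"type":"number"}},"required":["steps"]}

```bash
mkdir -p pics; ls
python3 - <<'E'
from workcell import robot, viewer, finder
import cv2,numpy as np
a=viewer.read_camera("scene");b=viewer.read_camera("side")
cv2.imwrite("pics/a.png",a);cv2.imwrite("pics/b.png",b)
for c in("scene","side"):
    m=viewer.camera_model(c);print(c,m["fx"],m["cx"],m["cy"],np.round(m["T"],3).tolist())
    for n in("blank","clamp_grip","jig_seat","jig_deck","jig_hinge","jig"):
        print(n,[(np.round(d["position"]).tolist(),round(d["score"],2)) for d in finder.tip_of(n,c)])
s=robot.sense();print(s["clock"],s["eef_pos"],s["ee_rot"])
E
```

```text
pics
scene 446.2207018671853 282.763581956825 204.1797417772491 [[-0.145, 0.708, -0.692, 1.262], [0.989, 0.104, -0.101, 0.098], [0.001, -0.699, -0.715, 0.883], [0.0, 0.0, 0.0, 1.0]]
blank [([388.0, 178.0], 0.93), ([224.0, 159.0], 0.88), ([277.0, 231.0], 0.79), ([146.0, 277.0], 0.64), ([146.0, 182.0], 0.45)]
clamp_grip [([348.0, 191.0], 0.58)]
jig_seat [([306.0, 237.0], 0.59)]
jig_deck [([265.0, 238.0], 0.76)]
jig_hinge [([340.0, 229.0], 0.87)]
jig [([307.0, 250.0], 0.66), ([105.0, 245.0], 0.35)]
side 421.48069344036907 276.50578862390165 208.77495872257808 [[0.779, -0.49, 0.39, 0.033], [-0.627, -0.6, 0.497, -0.629], [-0.01, -0.632, -0.775, 1.034], [0.0, 0.0, 0.0, 1.0]]
blank [([166.0, 204.0], 0.91), ([394.0, 248.0], 0.59), ([252.0, 310.0], 0.57)]
clamp_grip [([252.0, 133.0], 0.67)]
jig_seat [([277.0, 192.0], 0.62)]
jig_deck [([298.0, 217.0], 0.82)]
jig_hinge [([256.0, 173.0], 0.72)]
jig [([276.0, 204.0], 0.56)]
0.7 [0.14450693 0.50473929 0.23132565] [3.39113646e-05 1.38964514e-01 9.90297360e-01 2.55104877e-05]
```

View pics/a.png

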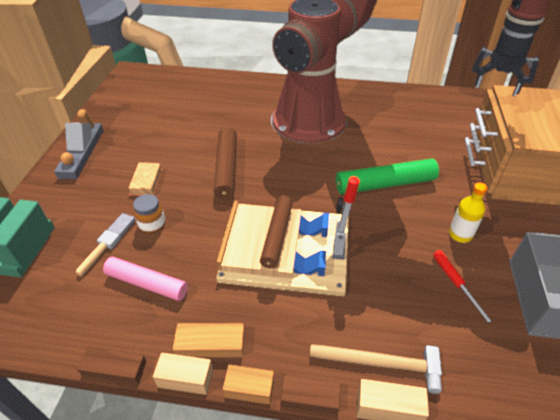

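View pics/b.png

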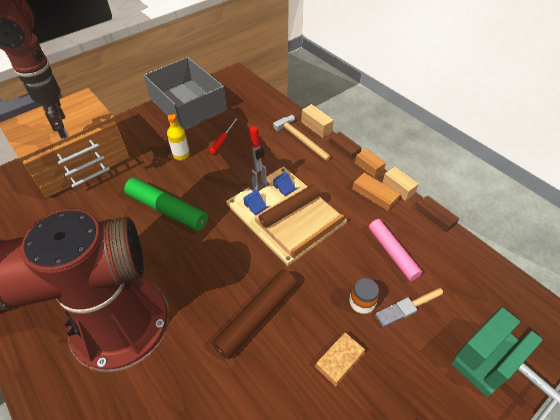

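The scene view shows the jig with its deck on the left and the red clamp on the right. The dark blank lies on the deck at (277,231), and the jig is nearly aligned with the world axes. The side view agrees, with the jig at about (285,215). The larger dark cylinder at (225,160) and the green and pink ones are look-alikes.

```bash
cat > h.py <<'E'
import numpy as np,cv2
from workcell import robot, viewer, finder
def ray(m,p):
    T=np.array(m["T"]);d=T[:3,:3]@[(p[0]-m["cx"])/m["fx"],(p[1]-m["cy"])/m["fy"],1];return T[:3,3],d
def onz(c,p,z):
    o,d=ray(viewer.camera_model(c),p);return o+d*(z-o[2])/d[2]
def proj(c,P):
    m=viewer.camera_model(c);T=np.array(m["T"]);q=(np.atleast_2d(P)-T[:3,3])@T[:3,:3]
    return np.c_[m["cx"]+m["fx"]*q[:,0]/q[:,2],m["cy"]+m["fy"]*q[:,1]/q[:,2]]
E
python3 - <<'E'
from h import *
P={"scene":{"blank":(277,231),"clamp_grip":(348,191),"jig_seat":(306,237),"jig_deck":(265,238),"jig_hinge":(340,229)},
"side":{"clamp_grip":(252,133),"jig_seat":(277,192),"jig_deck":(298,217),"jig_hinge":(256,173)}}
z=dict(blank=.066,jig_seat=.051,jig_deck=.044,jig_hinge=.095,clamp_grip=.22)
for c in P:
    for n in P[c]: print(c,n,np.round(onz(c,P[c][n],z[n]),4))
a=cv2.imread("pics/a.png")[190:302,210:360];b=cv2.imread("pics/b.png")[120:270,215:355]
cv2.imwrite("pics/c.png",cv2.resize(a,None,fx=5,fy=5,interpolation=2))
cv2.imwrite("pics/d.png",cv2.resize(b,None,fx=4,fy=4,interpolation=2))
E
```

```text
scene blank [ 0.5634 -0.0177  0.066 ]
scene clamp_grip [0.5613 0.1371 0.22  ]
scene jig_seat [0.5594 0.053  0.051 ]
scene jig_deck [ 0.5712 -0.0464  0.044 ]
scene jig_hinge [0.5606 0.1315 0.095 ]
side clamp_grip [0.5675 0.1619 0.22  ]
side jig_seat [0.5724 0.0536 0.051 ]
side jig_deck [ 0.5623 -0.0587  0.044 ]
side jig_hinge [0.5471 0.1253 0.095 ]
```

View pics/c.png

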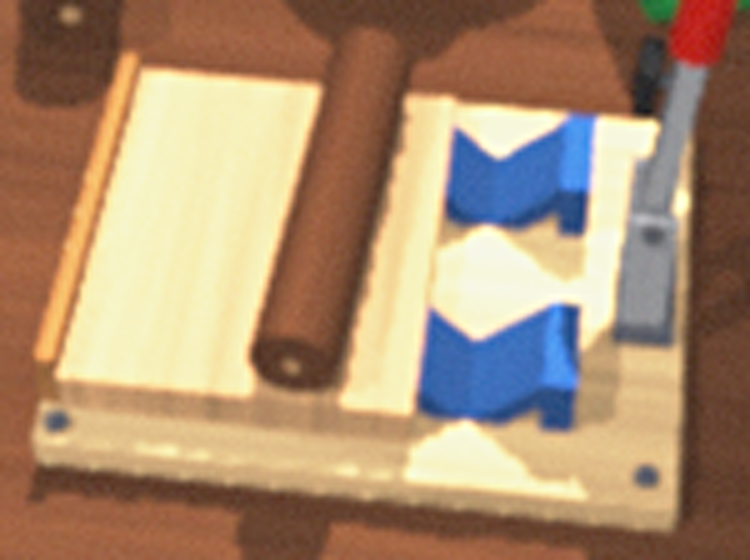

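View pics/d.png

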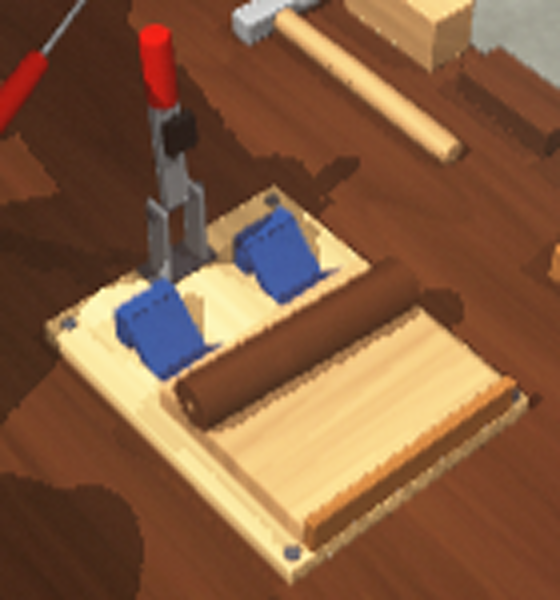

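The crops show deck, base and blank-end corners clearly, and the handle leans slightly back. I'll fit the jig pose from the corners.

Run:
```python
from h import *
from scipy.optimize import least_squares
A=[((.1,-.024,.044),(413,412)),((.1,-.19,.044),(57,380)),((-.1,-.19,.044),(143,68)),((-.1,-.024,.044),(452,97)),((.12,.1,.02),(678,497)),((.12,-.2,.02),(40,432))]
B=[((-.12,.1,.02),(45,335)),((-.12,-.2,.02),(293,567)),((.12,.1,.02),(275,187)),((.12,-.2,.02),(528,398))]
a=np.array([p for _,p in A])/5+[210,190];b=np.array([p for _,p in B])/4+[215,120]
PA=np.array([p for p,_ in A]);PB=np.array([p for p,_ in B])
def W(v,P):
    c,s=np.cos(v[2]),np.sin(v[2]);return P@np.array([[c,-s,0],[s,c,0],[0,0,1]]).T+[v[0],v[1],0]
f=lambda v:np.r_[(proj("scene",W(v,PA))-a).ravel(),(proj("side",W(v,PB))-b).ravel()]
r=least_squares(f,[.56,.05,0],loss="soft_l1");v=r.x;print(v,np.round(f(v).reshape(-1,2),1).tolist())
J=lambda p:(lambda q:np.r_[np.array([[np.cos(v[2]),np.sin(v[2])],[-np.sin(v[2]),np.cos(v[2])]])@(q[:2]-v[:2]),q[2]])(np.array(p))
e1=onz("scene",(268.6,262.4),.066);e2=onz("side",(263.3,220),.066)
print("ends",e1,e2,np.linalg.norm(e1-e2),"mid",(e1+e2)/2,"jig",J(e1),J(e2))
g=lambda t:np.r_[(proj("scene",W(v,np.array([[0,.078-.128*np.cos(t[0]),.095+.128*np.sin(t[0])]])))-[(348,191)]).ravel(),(proj("side",W(v,np.array([[0,.078-.128*np.cos(t[0]),.095+.128*np.sin(t[0])]])))-[(254.5,137)]).ravel()]
q=least_squares(g,[1.7]);t=q.x[0];print("clamp",t,g(q.x));print("grip",W(v,np.array([[0,.078-.128*np.cos(t),.095+.128*np.sin(t)]])))
np.save("v.npy",v)
```

```text
[0.56097984 0.0542442  0.02899858] [[-0.2, -0.5], [-0.2, -1.0], [-1.3, 0.2], [-0.2, -0.2], [0.0, 1.1], [-1.8, 1.4], [-1.5, -2.9], [-0.7, 0.5], [-1.6, -1.3], [-0.3, -1.3]]
ends [ 0.65919656 -0.02206372  0.066     ] [ 0.46532246 -0.01607857  0.066     ] 0.1939664636451992 mid [ 0.56225951 -0.01907115  0.066     ] jig [ 0.09596292 -0.07912359  0.066     ] [-0.09765614 -0.06751966  0.066     ]
clamp 1.613549052083781 [ 0.48193143 -1.81759082 -0.02046595  0.8262326 ]
grip [[0.55855965 0.13767979 0.22288304]]
```

>>> drive_tool(steps=[4,-5,3,3,8,-10,5,6,12,-15,5,9,16,-20,5,12,20,-25,5,15,24,-30,5,17.6,28,-35,5,17.6,32.5,-40.5,5,17.6,37,-46,5,17.6,41.7,-51.5,5,17.6], grip=8.54)

```text
clock: 1.95
eef_pos: [0.5325, 0.0236, 0.2815]
ee_rot: [0.0, -0.014, 1.0, 0.0]
wrist_force: [1.4, 1.3, 0.7]
grip_width: 0.0854
grip_force: 0.0
```

>>> drive_tool(steps=[0,0,0,0,0,0,0,0])

```text
clock: 2.2
eef_pos: [0.5309, 0.0256, 0.281]
ee_rot: [-0.0, -0.014, 1.0, 0.0]
wrist_force: [0.1, 1.0, -0.3]
grip_width: 0.0851
grip_force: 0.0
```

```bash
cat >> h.py <<'E'
from scipy.spatial.transform import Rotation as R
def wrist():
    s=robot.sense();im=viewer.read_camera("wrist");m=dict(viewer.camera_model("wrist"))
    T=np.eye(4);q=s["ee_rot"];T[:3,:3]=R.from_quat([q[1],q[2],q[3],q[0]]).as_matrix();T[:3,3]=s["eef_pos"];m["T"]=T@np.array(m["hand_eye"]);return s,im,m
E
python3 - <<'E'
from h import *
s,im,m=wrist();cv2.imwrite("pics/e.png",im);print(s["eef_pos"],s["ee_rot"],s["clock"]);np.save("wT.npy",m["T"])
v=np.load("v.npy")
for n,z in(("blank",.066),("jig_seat",.051),("jig_hinge",.095),("jig_deck",.044)):
    for d in finder.tip_of(n,"wrist"):
        o,r=ray(m,d["position"]);p=o+r*(z-o[2])/r[2];print(n,np.round(d["position"]),round(d["score"],2),np.round(p,4))
E
```

```text
[0.53094675 0.02557883 0.28102252] [-4.77065944e-04 -1.38583983e-02  9.99903837e-01  1.84067042e-04] 2.2
blank [ 27. 304.] 0.93 [ 0.6887 -0.2751  0.066 ]
blank [236. 210.] 0.64 [ 0.5636 -0.0204  0.066 ]
jig_seat [299. 209.] 0.7 [0.5648 0.0502 0.051 ]
jig_hinge [381. 221.] 0.65 [0.5623 0.1322 0.095 ]
jig_deck [206. 209.] 0.74 [ 0.57   -0.0583  0.044 ]
```

View pics/e.png

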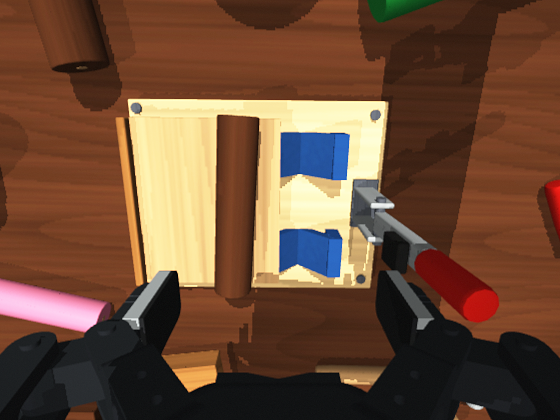

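The wrist view confirms it: blank at (236,210), square on the deck and next to the blue vees at (315,155) and (310,250). The measured position is about (0.563,-0.020). I'll check the jig corners against this view, then descend.

Run:
```python
from h import *
m=dict(viewer.camera_model("wrist"));m["T"]=np.load("wT.npy");v=np.load("v.npy")
c,s=np.cos(v[2]),np.sin(v[2])
for p,z in(((129,99),.02),((388,101),.02),((281,133),.044),((280,230),.044),((134,118),.044),((218,116),.066),((258,117),.066),((216,293),.066),((251,297),.066)):
    o,r=ray(m,p);q=o+r*(z-o[2])/r[2];d=q[:2]-v[:2];print(p,np.round(q,4),"jig",np.round([c*d[0]+s*d[1],-s*d[0]+c*d[1]],4))
```

```text
(129, 99) [ 0.4482 -0.1473  0.02  ] jig [-0.1186 -0.1982]
(388, 101) [0.4421 0.1487 0.02  ] jig [-0.116   0.0979]
(281, 133) [0.4799 0.0271 0.044 ] jig [-0.0819 -0.0247]
(280, 230) [0.5934 0.0294 0.044 ] jig [ 0.0317 -0.0258]
(134, 118) [ 0.4684 -0.1337  0.044 ] jig [-0.098  -0.1852]
(218, 116) [ 0.4634 -0.0383  0.066 ] jig [-0.1002 -0.0896]
(258, 117) [0.4633 0.0028 0.066 ] jig [-0.0991 -0.0486]
(216, 293) [ 0.6679 -0.0454  0.066 ] jig [ 0.104  -0.1027]
(251, 297) [ 0.6721 -0.0034  0.066 ] jig [ 0.1094 -0.0608]
```

>>> drive_tool(steps=[3.5,-4.7,0,0,3.5,-4.7,-6,0,3.5,-4.7,-12,0,3.5,-4.7,-17,0,3.5,-4.7,-20,0,3.5,-4.7,-22,0,3.5,-4.7,-23.2,0,3.5,-4.7,-23.2,0])

```text
clock: 3.45
eef_pos: [0.566, -0.0211, 0.0491]
ee_rot: [-0.0, -0.014, 1.0, 0.0]
wrist_force: [0.5, 0.8, -0.6]
grip_width: 0.0854
grip_force: 0.0
```

>>> drive_tool(steps=[0,0,0,0,0,0,0,0,0,0,0,0,0,0,0,0,0,0,0,0,0,0,0,0], grip=4.2, newtons=20)

```text
clock: 4.2
eef_pos: [0.5669, -0.0214, 0.0503]
ee_rot: [0.001, -0.014, 1.0, 0.0]
wrist_force: [-1.3, 2.2, 5.5]
grip_width: 0.0439
grip_force: 19.4
```

>>> drive_tool(steps=[0,0,0,0,0,0,0,0,0,0.4,0,0,0,0.8,0,0,0,1.2,0,0,0,1.6,0,0,-0.1,2.0,0,0,-0.1,2.4,0,0,-0.1,2.8,0,0,-0.1,3.2,0,0], grip=5.4)

```text
clock: 5.45
eef_pos: [0.5654, 0.0108, 0.0493]
ee_rot: [0.0, -0.014, 1.0, -0.0]
wrist_force: [-0.3, -0.1, -0.2]
grip_width: 0.0542
grip_force: 0.1
```

>>> drive_tool(steps=[0,0.3,0,0,0,0.6,0,0,0,0.9,0,0,0,1.2,0,0,0,1.5,0,0,0,1.8,0,0,0,1.8,0,0])

```text
clock: 6.32
eef_pos: [0.5653, 0.0288, 0.0493]
ee_rot: [-0.0, -0.014, 1.0, 0.0]
wrist_force: [-1.0, 1.0, 0.6]
grip_width: 0.054
grip_force: 0.0
```

Run:
```python
from h import *
s,im,m=wrist();a=viewer.read_camera("scene")[190:302,210:360]
b=cv2.resize(im,(440,330));a=cv2.resize(a,None,fx=2.4,fy=2.4,interpolation=2)
o=np.zeros((330,800,3),np.uint8);o[:,:440]=b;o[:a.shape[0],440:440+a.shape[1]]=a;cv2.imwrite("pics/f.png",o);print(s["eef_pos"],s["wrist_force"],s["grip_width"])
```

```text
[0.56528026 0.02879525 0.04927353] [-1.00024273  0.95125425  0.62072097] 0.05404426033180274
```

View pics/f.png

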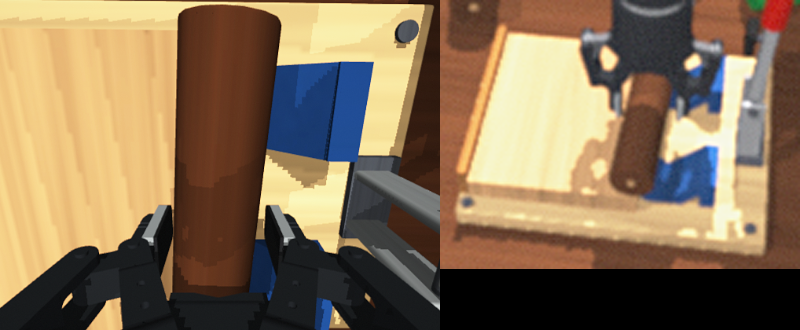

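The blank is between the fingers, square and just short of the lip. Pushing on slowly.

>>> drive_tool(steps=[0,0.2,0,0,0,0.4,0,0,0,0.6,0,0,0,0.8,0,0,0,1.0,0,0,0,1.2,0,0,0,1.2,0,0])

```text
clock: 7.3
eef_pos: [0.5653, 0.0408, 0.0493]
ee_rot: [-0.0, -0.014, 1.0, 0.0]
wrist_force: [-0.3, 2.5, -0.6]
grip_width: 0.0539
grip_force: 1.1
```

Run:
```python
from h import *
s,im,m=wrist();a=viewer.read_camera("scene")[190:302,210:360]
b=cv2.resize(im,(440,330));a=cv2.resize(a,None,fx=2.4,fy=2.4,interpolation=2)
o=np.zeros((330,800,3),np.uint8);o[:,:440]=b;o[:a.shape[0],440:440+a.shape[1]]=a;cv2.imwrite("pics/g.png",o);print(s["eef_pos"],s["wrist_force"],s["grip_width"])
```

```text
[0.56529602 0.04084646 0.04929124] [-0.32306486  2.51994152 -0.5643492 ] 0.053851416105387545
```

View pics/g.png

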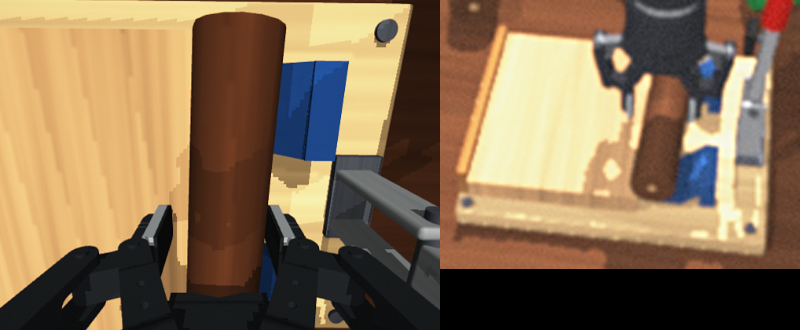

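It has tipped over the lip and leans on the front finger. Opening so that it settles.

>>> drive_tool(steps=[0,0.2,0,0,0,0.4,0,0,0,0.6,0,0,0,0.6,0,0,0,0.6,0,0,0,0.6,0,0,0,0.6,0,0], grip=8.54)

```text
clock: 8.28
eef_pos: [0.5653, 0.0466, 0.0493]
ee_rot: [-0.0, -0.014, 1.0, 0.0]
wrist_force: [-0.4, -0.5, -0.2]
grip_width: 0.0854
grip_force: 0.0
```

Run:
```python
from h import *
s,im,m=wrist();a=viewer.read_camera("scene")[190:302,210:360]
b=cv2.resize(im,(440,330));a=cv2.resize(a,None,fx=2.4,fy=2.4,interpolation=2)
o=np.zeros((330,800,3),np.uint8);o[:,:440]=b;o[:a.shape[0],440:440+a.shape[1]]=a;cv2.imwrite("pics/i.png",o);print(s["eef_pos"],s["wrist_force"],s["grip_width"])
```

```text
[0.56530142 0.04655343 0.04926908] [-0.36172065 -0.45617149 -0.16882612] 0.08543611021984097
```

View pics/i.png

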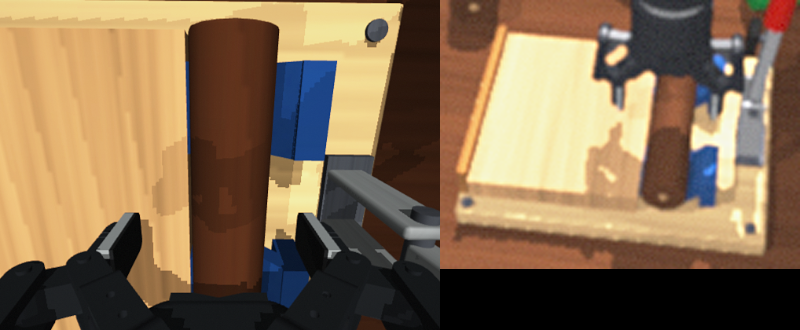

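The blank has settled in the vee and the fingers are clear. Next: lift out, check from above, then move behind the clamp handle.

>>> drive_tool(steps=[0,0,0,0,0,-0.5,2,0,0,-2.5,4,0,0,-4,9,0,0,-4,15,0,0,-4,21,0,0,-4,26,0,0,-4,27,0,0,-4,27,0])

```text
clock: 9.5
eef_pos: [0.5655, 0.0065, 0.3193]
ee_rot: [0.0, -0.014, 1.0, -0.0]
wrist_force: [0.1, -0.0, -0.6]
grip_width: 0.0853
grip_force: 0.0
```

Run:
```python
from h import *
s,im,m=wrist();print(s["eef_pos"]);v=np.load("v.npy");c,sn=np.cos(v[2]),np.sin(v[2]);np.save("wT2.npy",m["T"])
for n,z in(("blank",.051),("jig_hinge",.095),("clamp_grip",.222)):
    for d in finder.tip_of(n,"wrist"):
        o,r=ray(m,d["position"]);p=o+r*(z-o[2])/r[2];e=p[:2]-v[:2];print(n,np.round(d["position"]),round(d["score"],2),np.round(p,4),"jig",np.round([c*e[0]+sn*e[1],-sn*e[0]+c*e[1]],4))
cv2.imwrite("pics/j.png",im)
```

```text
[0.56548687 0.00651594 0.31925192]
blank [315. 177.] 0.79 [0.568  0.0526 0.051 ] jig [ 0.007  -0.0019]
jig_hinge [388. 180.] 0.84 [0.5609 0.1286 0.095 ] jig [0.0021 0.0743]
jig_hinge [316. 174.] 0.66 [0.5569 0.0477 0.095 ] jig [-0.0042 -0.0064]
clamp_grip [463. 214.] 0.88 [0.5623 0.1449 0.222 ] jig [0.0039 0.0905]
```

View pics/j.png

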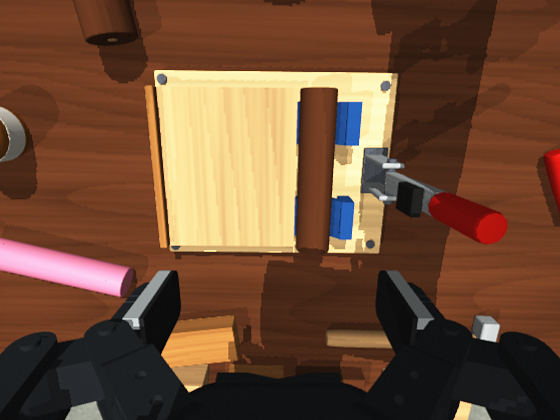

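The blank is seated square at jig (7,-2) mm, and the handle is at world (0.562,0.145). Going behind the handle.

>>> drive_tool(steps=[0,5,1,0,-0.2,10,1,0,-0.4,15,1,0,-0.6,20,1,0,-0.6,23.5,1,0,-0.6,23.5,-5,0,-0.6,23.5,-10,0,-0.6,23.5,-11.5,0,-0.6,23.5,-11.5,0], grip=0)

```text
clock: 10.82
eef_pos: [0.559, 0.2413, 0.204]
ee_rot: [-0.001, -0.014, 1.0, -0.0]
wrist_force: [-0.4, -0.6, 1.6]
grip_width: -0.0002
grip_force: 0.0
```

>>> drive_tool(steps=[0,-1,0,0,0,-2,0,0,0,-3,0,0,0,-4,0,0,0,-5,0,0,0,-6,0,0,0,-7,0,0,0.1,-8,0,0,0.1,-9,0,0,0.1,-10,0,0])

```text
clock: 12.08
eef_pos: [0.5602, 0.1408, 0.2041]
ee_rot: [-0.0, -0.014, 1.0, -0.0]
wrist_force: [-0.0, 0.9, 0.2]
grip_width: 0.0001
grip_force: 0.3
```

>>> drive_tool(steps=[0,-0.8,0,0,0,-1.6,0,0,0,-2.4,0,0,0.1,-3.2,0,0,0.1,-4,0,0,0.1,-4.8,0,0,0.1,-5.4,0,0,0.1,-5.4,0,0])

```text
clock: 13.08
eef_pos: [0.5614, 0.0871, 0.2043]
ee_rot: [0.0, -0.014, 1.0, -0.0]
wrist_force: [-1.0, 0.3, -0.4]
grip_width: -0.0002
grip_force: 0.0
```

Run:
```python
from h import *
s=robot.sense();print(s["eef_pos"],s["wrist_force"])
a=viewer.read_camera("side")[90:270,200:380];b=viewer.read_camera("scene")[120:300,210:390]
cv2.imwrite("pics/k.png",cv2.resize(np.hstack([a,b]),None,fx=2.2,fy=2.2,interpolation=2))
```

```text
[0.56135283 0.08708496 0.20432719] [-1.02148126  0.32911174 -0.35417454]
```

View pics/k.png

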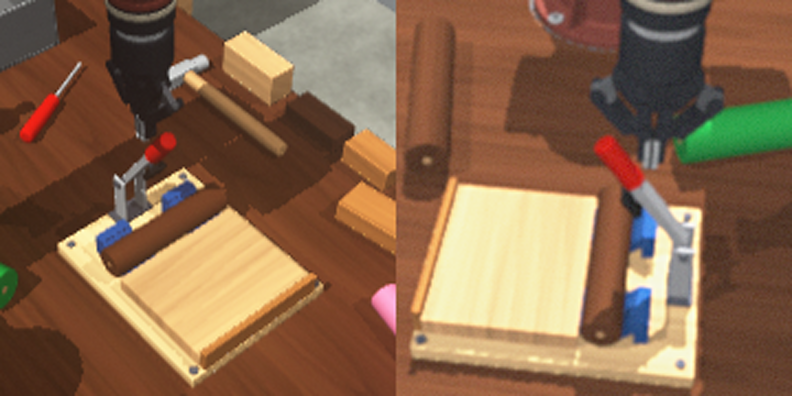

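The arm is already sinking on its own, clear of the fingers. Backing off upwards and waiting.

>>> drive_tool(steps=[0,3,2,0,0,5,6,0,0,5,10,0,0,5,10,0,0,5,10,0,0,5,10,0,0,5,10,0,0,5,10,0,0,5,10,0,0,5,10,0])

```text
clock: 14.42
eef_pos: [0.5613, 0.1375, 0.3043]
ee_rot: [-0.0, -0.014, 1.0, 0.0]
wrist_force: [-0.6, 0.2, -0.2]
grip_width: -0.0001
grip_force: 0.0
```

>>> drive_tool(steps=[0,0,0,0,0,0,0,0,0,0,0,0,0,0,0,0,0,0,0,0,0,0,0,0,0,0,0,0,0,0,0,0,0,0,0,0,0,0,0,0])

```text
clock: 15.68
eef_pos: [0.5613, 0.1375, 0.3043]
ee_rot: [-0.0, -0.014, 1.0, -0.0]
wrist_force: [0.0, -0.2, -0.5]
grip_width: 0.0001
grip_force: 0.0
```

>>> drive_tool(steps=[0,0,0,0,0,0,0,0,0,0,0,0,0,0,0,0,0,0,0,0,0,0,0,0,0,0,0,0,0,0,0,0,0,0,0,0,0,0,0,0])

```text
clock: 16.92
eef_pos: [0.5613, 0.1376, 0.3043]
ee_rot: [-0.0, -0.014, 1.0, 0.0]
wrist_force: [0.4, 1.0, -0.4]
grip_width: -0.0
grip_force: 0.0
```

Run:
```python
from h import *
s=robot.sense();print(s["eef_pos"],s["wrist_force"],s["clock"])
v=np.load("v.npy");c,sn=np.cos(v[2]),np.sin(v[2])
a=viewer.read_camera("side")[90:270,200:380];b=viewer.read_camera("scene")[120:300,210:390]
cv2.imwrite("pics/l.png",cv2.resize(np.hstack([a,b]),None,fx=2.2,fy=2.2,interpolation=2))
P=np.array([0,.078-.128,.095]);W=np.array([v[0]+c*P[0]-sn*P[1],v[1]+sn*P[0]+c*P[1],P[2]])
for k in("scene","side"): print(k,"expected grip",proj(k,W),[(np.round(d["position"]).tolist(),round(d["score"],2)) for d in finder.tip_of("clamp_grip",k)])
```

```text
[0.56133065 0.1375557  0.30429842] [ 0.44933088  0.99059997 -0.37259048] 16.925
scene expected grip [[286.10941887 223.6806906 ]] [([286.0, 226.0], 0.65)]
side expected grip [[284.70790267 193.41150182]] [([284.0, 193.0], 0.73)]
```

View pics/l.png

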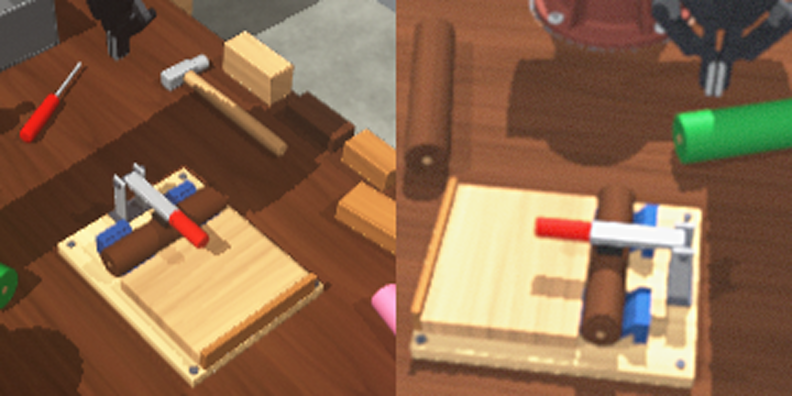

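The clamp is level on the blank, its handle is where it should be in both views, and the robot is clear. Handing in.

```bash
python3 -c "
from workcell import ticket;print(ticket.finish_job())"
```

```text
the job is handed in; nothing more can be done
None
```

The blank is seated square in the vee, the clamp arm is closed on it, the robot is clear, and the job is handed in; no verdict came back, so I'm relying on the final camera views.

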